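Turn the moulding samples over the ramp lip for labelling

ROBOT

A 6-joint arm with a two-finger parallel gripper is mounted at the origin on the work surface. World frame = base frame: x ahead of the robot, y to its left, z up, the work surface at z = 0. Lengths are in m, angles in rad, forces in N, time in s.
With the tool pointing down it reaches from about 0.375 to 0.9 m from the base axis. Payload 3.1 kg.
Tool frame: the origin (TCP) lies on the centre line of the jaws, within the pads' length; the fingertips stand 8 mm ahead of it and the grasp point (between the pads) lies 11 mm behind it; z points along the fingers, y is the line along which they close (so a half turn about z gives the same grasp; the last joint's range is limited). The gripper opens to 87 mm and grips with 3 to 60 N. Pads are 19 mm wide; open, the fingers measure 117 mm over their backs; the gripper's body (75 mm by 190 mm) begins 51 mm behind the grasp point.
Start: joints at [0.938, 0.527, 1.433, -0, 1.181, -0.178], TCP at [0.275, 0.561, 0.231] pointing down, gripper open.
Joint ranges: [-3.08, 3.08], [-0.75, 2.2], [0.22, 2.44], [-1.43, 4.57], [0, 2.65], [-2.85, 2.85]. Speed limits (rad/s): [2.79, 2.79, 3.14, 3.14, 3.14, 3.14].

INTERFACE

Orientations are given as a unit quaternion [x, y, z, w].
In Python, from rig import robot gives the robot as it stands. The module is installed in compiled form; this text tells all that it offers.
- The arm moves only by the tool send_rows, never from a script. Its argument "increments" is one flat list of numbers, 7 for each row, row after row: the turn, a rotation vector about the world's x, y, z in rad, then the shift along the world's x, y, z in cm, then the opening, from 0 (shut) to 1 (fully open). A call has 1 to 20 rows; each row shifts and turns the commanded pose from where the row before left it; what a row does not reach is not made up. A row lasts 1/12 s, in which the tool goes at most 41.7 mm and 7.16 degrees, less where a joint would pass 70% of its speed; a pose out of reach is approached as far as the arm can. A call is refused whole if a number of a shift passes 4.17 or a number of a turn 0.125, either way. A call with a gripper value outside its range is refused whole. The fingers move at their own pace and stop on an object; "newtons" is the grip in N (left out, the last holds). Time passes only in rows, so rows that do not move let the fingers close. It gives the time, the measured TCP pose, the force, the opening and the grip force at its end, in the units of the state.
- robot.get_obs(): the state, without advancing time (a new reading comes with each control period).
- robot.camera(name): name is "side" or "top"; returns a dict with "image" (420x560x3 uint8, red, green, blue), "range_z" (420x560 float32, m along the optical axis (not along the pixel's ray), 0 where there is no reading), "fx", "fy", "cx", "cy" (pixels), "dist_coeffs" ([k1, k2, p1, p2, k3] as OpenCV has them; the pictures are not rectified), "R" (3x3) and "t" (3): a world point X has camera coordinates R X + t. Camera axes: x right, y down, z forward; pixel columns grow to the right and rows downward; lengths in m; the calibration is good to about 2 mm. A picture is of the moment at which its call begins.
- robot.hand_in(): hands the job in; it is judged then, once.
The state is a dict: "time": time; "q": joint angles; "joint_velocities": joint speeds; "joint_torque": joint torques, N m; "position": TCP position; "tool_rot": TCP orientation; "ft_force": force on the tool from outside, world axes, zero at the start; "moment": the same for the moment, N m; "grip_width": finger opening in m; "grip_force": force on a finger pad.
Only numpy, scipy, OpenCV 4.12 (cv2) and the standard library are available. Lean on these libraries where they do the work, as an engineer would, in place of code of your own. Each camera call takes 0.05 s, during which the arm holds its last target. There are 200 camera calls.

TASK

The turning ramp is shut by a plywood gate that hangs by two keyholes on screw heads: first lift it off and set it aside on the bench, clear of the ramp, its cork mat and the white label board. Then turn over every sample tile lying face up on the bench (let fall flat across the ramp's high lip, with its middle just past the lip, a tile tumbles and lands face down on the cork mat) and lay them all face down and flat, side by side and wholly on the label board. Leave the template, sanding block, tin and bradawl where they lie.

Things in the scene. Friction and masses are not known exactly. Their poses are not given: they have to be found in the camera images.
- ramp: fixed wooden turning ramp, 150 mm wide (y), left or right of the robot. +x: the side tiles fall to; z up; origin on the bench under the middle of its upright wall face (plane x 0, up to z 65). Behind the wall a 6 mm plank slopes down at 28 degrees to x -118. In front a fixed cork mat, x 0 to 160, y -85 to 85, top at z 4
- screw (a point): middle of the wall face between two screws 48 mm to either side (ramp y +-48), at ramp z 55 mm; axes as the ramp's. Screw shank 5 mm thick and 7 mm long along +x, head 11 mm wide, 3.5 mm thick (reaches x 10.5)
- lip (a point): middle of the ramp's lip, the sharp upper edge of the plank: at x -3, z 70 mm in the ramp's frame; the lip runs along the ramp's y. Axes as the ramp's
- gate: loose plywood gate, about 150 g: plate 136 wide (y) x 88 high (z) x 5 mm (x 0 to 5), in the middle of its front a full-height fin to hold it by, 12 mm thick (y), from x 5 to 45. Origin: middle of the plate's lower back edge; +x the way the fin points (away from the ramp), z up. Hangs with origin 9.5 mm above the bench, back against the wall face. Stands by itself when set on the bench
- keyholes (a point): middle between the gate's two keyholes (gate y +-48), at gate z 28.5, the height of the centres of their 17 mm wide holes (z 20 to 37); above each a 7.5 mm slot from z 37 to 48 whose top hangs on the screw shank. Raised 17 mm, the screw heads are centred in the holes and the gate comes off along +x
- fin_top (a point): middle of the top edge of the gate's fin: at x 25, y 0, z 88 mm in the gate's frame
- board: fixed white label board with dark end strips, 290 (x) x 130 (y) x 8 mm thick, origin at the centre of its underside, z up; it lies on the bench on the other side of the robot from the ramp, long side roughly along the robot's x
- tile0: moulding sample tile, 54 (x) x 44 (y) x 8 mm (z), about 35 g, origin at its centre. +z points out of its face, which has four gilt ribs along x (look only, under 1.5 mm proud); the back is plain cork. Starts face up on the bench between ramp and board. Three or all four of the tiles are there
- tile1: moulding sample tile, 54 (x) x 44 (y) x 8 mm (z), about 35 g, origin at its centre. +z points out of its face, which has four gilt ribs along x (look only, under 1.5 mm proud); the back is plain cork. Starts face up on the bench between ramp and board. Three or all four of the tiles are there
- tile2: moulding sample tile, 54 (x) x 44 (y) x 8 mm (z), about 35 g, origin at its centre. +z points out of its face, which has four gilt ribs along x (look only, under 1.5 mm proud); the back is plain cork. Starts face up on the bench between ramp and board. Three or all four of the tiles are there
- tile3: moulding sample tile, 54 (x) x 44 (y) x 8 mm (z), about 35 g, origin at its centre. +z points out of its face, which has four gilt ribs along x (look only, under 1.5 mm proud); the back is plain cork. Starts face up on the bench between ramp and board. Three or all four of the tiles are there
- template: bystander: L-shaped boxwood corner template, legs about 110 and 95 mm, 12 mm thick, origin on the underside at its corner
- sander: bystander: cork-faced sanding block 110 x 60 x 33 mm, origin centre of underside
- tin: bystander: flat tin of picture hangers, 89 x 119 x 21 mm, origin centre of underside
- bradawl: bystander: horn-handled bradawl lying on the bench, 125 mm long, 25 mm thick, origin under its handle's front part, tip to +x
Things that resemble listed ones, but are neither listed nor needed, are in the scene too. Leave any pink look-alike of the tile3 alone. Leave any green look-alike of the tile2 alone.

How it is judged:
On the way, in this order (a step that is already met when the one before it is completed fails the run):
1. the gate is off its screws and stands aside, touching neither ramp, mat nor label board, its origin over 130 mm from the lip (horizontal distance between gate and lip above 0.13 m and contact force between gate and ramp below 0.05 N and contact force between gate and board below 0.05 N and contact force between the fingers and gate below 0.05 N and linear speed of gate below 0.02 m/s), for 0.2 s.
2. with the gate off, a tile has been turned face down (angle between any of tile0, tile1, tile2, tile3's own z axis and vertical above 2.9 rad), for 0.1 s.
At the end, for the whole second after the job is handed in: Every tile present lies face down (within 8 degrees) and at rest directly on the label board, its centre within 125 mm along and 48 mm across of the board's centre; the gate rests on the bench over 130 mm (horizontally, origin to lip) from the lip, touching neither ramp with mat nor board (horizontal distance between gate and lip above 0.13 m and contact force between gate and ramp below 0.05 N and contact force between gate and board below 0.05 N and height (world z) of gate below 0.08 m and linear speed of each of gate, tile0, tile1, tile2, tile3 below 0.02 m/s and x of tile0 in the frame of board between -0.125 and 0.125 m and y of tile0 in the frame of board between -0.048 and 0.048 m and z of tile0 in the frame of board between 0.008 and 0.017 m and angle between each of tile0, tile1, tile2, tile3's own z axis and vertical above 3 rad and x of tile1 in the frame of board between -0.125 and 0.125 m and y of tile1 in the frame of board between -0.048 and 0.048 m and z of tile1 in the frame of board between 0.008 and 0.017 m and x of tile2 in the frame of board between -0.125 and 0.125 m and y of tile2 in the frame of board between -0.048 and 0.048 m and z of tile2 in the frame of board between 0.008 and 0.017 m and x of tile3 in the frame of board between -0.125 and 0.125 m and y of tile3 in the frame of board between -0.048 and 0.048 m and z of tile3 in the frame of board between 0.008 and 0.017 m).
It fails at once if a bystander (template) is moved more than 30 mm (distance of template from where it was at the start of the episode above 0.03 m).
It fails at once if a bystander (sander) is moved more than 30 mm (distance of sander from where it was at the start of the episode above 0.03 m).
It fails at once if a bystander (tin) is moved more than 30 mm (distance of tin from where it was at the start of the episode above 0.03 m).
It fails at once if a bystander (bradawl) is moved more than 30 mm (distance of bradawl from where it was at the start of the episode above 0.03 m).
Of tile0, tile1, tile2, tile3 only 3 to 4 are there at a start; the rules pass over those that are not, and their reading is None.
At some moment in a run one of tile0, tile1, tile2, tile3 may be knocked a few centimetres aside while the robot is not near it.
Once in a run the grip may slacken for a moment while it holds something.
It also fails if it takes over 210 s, if anything falls off the work surface, if the arm or the gripper's body presses on something with over 40 N, if the wrist force passes 120 N, or if a joint passes its speed limit or range.

## Working session

There is one attempt and no reset: what is moved stays moved. The work goes in short steps, Python scripts to look and compute and a tool call to move; the robot and the scene stay as the last step left them, time stands still between calls to the robot, and variables do not carry over. Pictures are saved under pics/ and viewed, at most 14 in all, crops included, and the job is handed in when it is done.

Besides the shell and the picture viewer there is one more tool, called after "Emit:" as a command line: name --argument value ..., lists and objects as JSON in quotes. send_rows: Moves the arm, as the interface text tells. Its arguments: {"type":"object","properties":{"increments":{"type":"array"},"newtons":{"type":"number"}},"required":["increments"]}

```bash
mkdir -p pics
cat > h.py <<'E'
import numpy as np, cv2
from rig import robot
def cam(n):
    return robot.camera(n)
def world(c):
    h,w=c["range_z"].shape
    K=np.array([[c["fx"],0,c["cx"]],[0,c["fy"],c["cy"]],[0,0,1]])
    u,v=np.meshgrid(np.arange(w),np.arange(h))
    p=cv2.undistortPoints(np.stack([u,v],-1).reshape(-1,1,2).astype(np.float64),K,np.array(c["dist_coeffs"])).reshape(h,w,2)
    z=c["range_z"]
    P=np.dstack([p[...,0]*z,p[...,1]*z,z])
    return (P-np.array(c["t"]))@np.array(c["R"])
def save(n,im): cv2.imwrite("pics/"+n+".png",cv2.cvtColor(im,cv2.COLOR_RGB2BGR))
E
python3 - <<'E'
from h import *
for n in("top","side"):
    c=cam(n); save(n+"0",c["image"]); np.savez(n+"0.npz",im=c["image"],W=world(c))
    print(n,c["t"],c["R"],c["fx"])
print(robot.get_obs())
E
```

```text
top [-0.01682606  0.57134995  0.87217194] [[ 1.53634452e-02 -9.99881970e-01  1.03352315e-04]
 [-9.80971238e-01 -1.50928847e-02 -1.93565584e-01]
 [ 1.93544297e-01  2.87244858e-03 -9.81087333e-01]] 472.5292311050896
side [-0.45905945  0.32421011  0.7796814 ] [[ 0.7774904  -0.62886296  0.00632848]
 [-0.48590539 -0.60707338 -0.62877489]
 [ 0.39925509  0.4857914  -0.77756163]] 516.5000547840696
{'time': 0.1, 'q': array([ 9.37499232e-01,  5.28383810e-01,  1.43375659e+00,  3.09348436e-05,
        1.18136896e+00, -1.78475060e-01]), 'joint_velocities': array([-0.00014071, -0.00062475, -0.00256341,  0.0023409 , -0.00062752,
        0.00163604]), 'joint_torque': array([-5.91413868e-05, -4.40987027e+01, -1.77150625e+01,  6.34762365e-02,
        5.33659535e-02, -1.54654094e-05]), 'position': array([0.2741403 , 0.56097417, 0.22966853]), 'tool_rot': array([ 2.25461588e-01,  9.74251586e-01, -8.74842484e-04, -3.91531141e-04]), 'ft_force': array([-0.47689064, -0.22943932, -0.07300774]), 'moment': array([ 0.00220631, -0.02146079,  0.04902401]), 'grip_force': 0.0, 'grip_width': 0.08686111029583474}
```

View pics/top0.png

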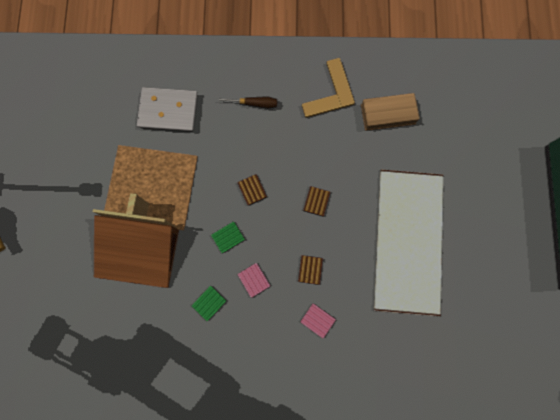

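View pics/side0.png

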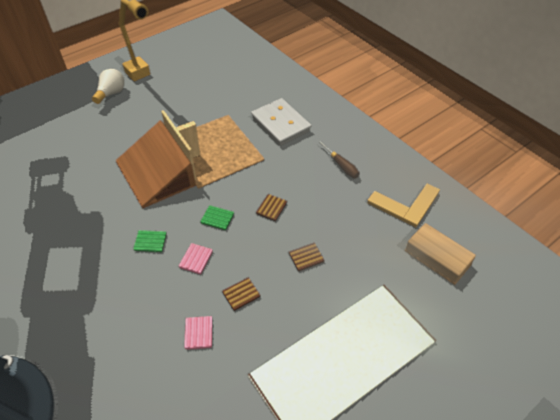

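The tiles I want are the brown ones with gilt ribs, at top pixels (252,190), (317,201) and (311,270). What could be mistaken for them: green look-alikes at (228,237) and (209,303), pink at (254,280) and (318,321). The gate hangs at (130,212), the ramp is left of the robot, and the board is at (409,242). Next I measure these and check the choice in a crop.

```bash
cat >> h.py <<'E'
def grid(W,im,zlo,zhi,x0,x1,y0,y1):
    m=(W[...,2]>zlo)&(W[...,2]<zhi)&(W[...,0]>x0)&(W[...,0]<x1)&(W[...,1]>y0)&(W[...,1]<y1)
    return m
def rect(P):
    r=cv2.minAreaRect((P[:,:2]*1000).astype(np.float32))
    b=cv2.boxPoints(r); e=[b[1]-b[0],b[2]-b[1]]; e=max(e,key=lambda a:np.hypot(*a))
    a=np.degrees(np.arctan2(e[1],e[0]))
    return np.round(r[0],1),np.round(sorted(r[1]),1),round(((a+90)%180)-90,1)
def tiles(c,lo=0.003,hi=0.025):
    W=world(c); hsv=cv2.cvtColor(c["image"],cv2.COLOR_RGB2HSV)
    m=((W[...,2]>lo)&(W[...,2]<hi)&(c["range_z"]>0)).astype(np.uint8)
    n,l,s,ce=cv2.connectedComponentsWithStats(m)
    for i in range(1,n):
        if s[i,4]>120:
            k=l==i; P=W[k]
            print(ce[i].round(),s[i,4],rect(P),"z",np.round(np.percentile(P[:,2],[10,50,90])*1000,1),"hsv",np.median(hsv[k],0))
E
python3 - <<'E'
from h import *
for n in("top","side"):
    c=cam(n); print(n); tiles(c,0.0045,0.03)
c=cam("top"); W=world(c)
# gate/ramp tops
for lo,hi in((.06,.068),(.085,.11),(.03,.11)):
    m=grid(W,None,lo,hi,.2,.9,.2,.6); P=W[m]
    print(lo,len(P),rect(P) if len(P) else 0)
im=cv2.resize(c["image"][140:330,85:345],None,fx=3,fy=3,interpolation=cv2.INTER_CUBIC)
save("crop1",im)
E
```

```text
top
[332.  92.] 1218 (array([824. , -89.3]), array([110.4, 111.9]), np.float32(16.6)) z [ 9.  11.3 13.7] hsv [ 18. 141. 151.]
[167. 109.] 2281 (array([766.1, 241.7]), array([ 90.8, 119.7]), np.float32(86.8)) z [17.7 20.1 22.3] hsv [ 15.  18. 143.]
[256. 101.] 388 (array([785.5,  71. ]), array([ 26.5, 122.8]), np.float32(-89.7)) z [13.  19.5 23.9] hsv [ 12. 152.  52.]
[383. 122.] 264 (array([ 742.7, -221.8]), array([ 50.1, 122.2]), np.float32(70.6)) z [ 6.9 18.9 28.4] hsv [ 16. 129.  47.]
[554. 205.] 841 (array([ 554.1, -560.6]), array([  8.8, 303.9]), np.float32(-1.2)) z [ 6.6 15.6 26.4] hsv [69. 31. 30.]
[409. 243.] 8894 (array([ 494.8, -265.3]), array([131.6, 290.3]), np.float32(-4.0)) z [ 5.9  7.9 10. ] hsv [ 38.  17. 163.]
[251. 189.] 525 (array([595.8,  57.7]), array([43.7, 54.4]), np.float32(25.7)) z [ 5.9  8.  10.3] hsv [ 16. 161.  89.]
[316. 201.] 531 (array([573.8, -76.9]), array([43.6, 54.6]), np.float32(-15.2)) z [ 6.   8.1 10.4] hsv [ 16. 164.  87.]
[227. 237.] 557 (array([496. , 104.4]), array([44.1, 53.8]), np.float32(-57.7)) z [ 5.8  7.9 10.1] hsv [ 65. 163.  99.]
[134
[... 2278 characters left out ...]
241. 293.] 700 (array([431.5, -66.3]), array([45.8, 55. ]), np.float32(-7.0)) z [ 6.6  8.5 10.5] hsv [ 16. 144. 136.]
[342. 359.] 13062 (array([ 493.1, -267.1]), array([131.8, 291.6]), np.float32(-3.8)) z [6.  7.9 9.7] hsv [ 41.  15. 232.]
[198. 332.] 804 (array([332.4, -80.9]), array([43.9, 55.6]), np.float32(55.7)) z [ 6.7  8.7 10.8] hsv [173.  85. 223.]
[ 30. 387.] 1907 (array([80.5,  9.8]), array([ 46.6, 144.8]), np.float32(-89.2)) z [11.3 13.5 18.9] hsv [99. 40. 62.]
0.06 747 (array([528.9, 278. ]), array([ 72.6, 150.3]), np.float32(82.0))
0.085 424 (array([543.6, 277.2]), array([ 45.3, 136.6]), np.float32(82.8))
0.03 3951 (array([510.6, 376.3]), array([129.9, 341.4]), np.float32(84.5))
```

View pics/crop1.png

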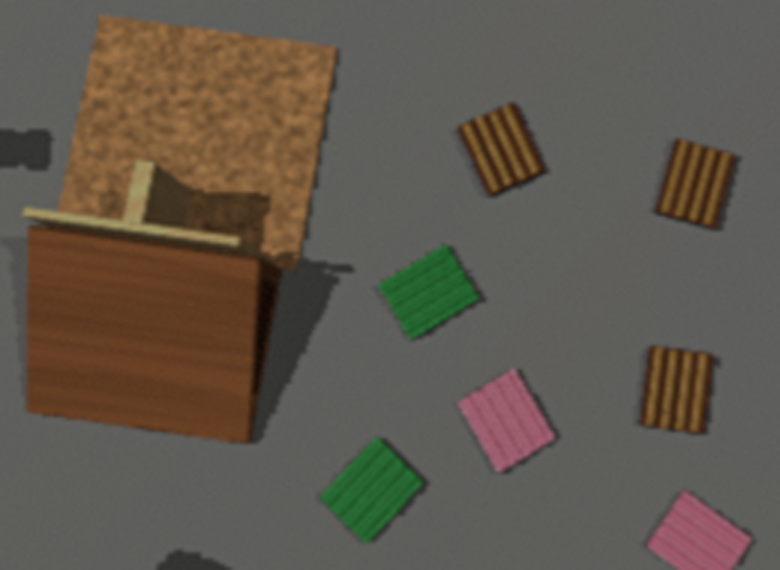

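The crop confirms three brown tiles with gilt ribs: A (596,57), B (573,-77) and C (432,-65) mm. Next I refine the gate and fin pose.

Run:
```python
from h import *
for n in("top","side"):
    c=cam(n); W=world(c); P=W[grid(W,None,.088,.11,.45,.65,.18,.38)]
    r=rect(P); a=np.radians(r[2]-90); print(n,r)
    R=np.array([[np.cos(a),np.sin(a)],[-np.sin(a),np.cos(a)]]); q=(P[:,:2]*1000-r[0])@R.T
    print("x",np.percentile(q[:,0],[1,99]),"y",np.percentile(q[:,1],[1,99]))
    f=q[q[:,0]>-8]; print("fin y",np.percentile(f[:,1],[2,50,98]),"n",len(f)); pl=P[(q[:,0]<-18)]
    print("plate z",np.median(pl[:,2]))
    hsv=cv2.cvtColor(c["image"],cv2.COLOR_RGB2HSV)
    m=grid(W,None,.001,.008,.5,.75,.1,.45)&(hsv[...,1]>80); M=W[m]; print("mat",rect(M))
    # plank plane
    o=r[0]/1000; d=W[...,:2]-o; g=d@R.T
    m=(g[...,0]<-.035)&(g[...,0]>-.13)&(abs(g[...,1])<.065)&(W[...,2]>.008)&(W[...,2]<.08)
    k=np.polyfit(g[m][:,0],W[m][:,2],1); print("plank slope",np.degrees(np.arctan(k[0])),"lip x rel",(.07-k[1])/k[0])
```

```text
top (array([543.5, 276.8]), array([ 44.8, 135.8]), np.float32(82.9))
x [-22.3323678   21.54395655] y [-66.56073321  65.79251699]
fin y [-6.79690966 -1.39471916  5.37342854] n 124
plate z 0.09622561085459735
mat (array([588.4, 223.3]), array([170.4, 265.2]), np.float32(83.0))
plank slope 28.03338548568308 lip x rel -0.025300044280765654
side (array([542.1, 275.3]), array([ 45.5, 139.3]), np.float32(82.6))
x [-22.50907911  21.46681104] y [-67.48211905  63.54500508]
fin y [-7.62161951 -3.88330817  6.05396635] n 104
plate z 0.09642640980507655
mat (array([588.4, 223.2]), array([167.6, 265.8]), np.float32(82.7))
plank slope 27.79621710442133 lip x rel -0.025713279999881714
```

Emit:
send_rows --increments '[0,0,0.0275,2.27,-2.37,-0.25,1,0,0,0.0275,2.27,-2.37,-0.25,1,0,0,0.0275,2.27,-2.37,-0.25,1,0,0,0.0275,2.27,-2.37,-0.25,1,0,0,0.0275,2.27,-2.37,-0.25,1,0,0,0.0275,2.27,-2.37,-0.25,1,0,0,0.0275,2.27,-2.37,-0.25,1,0,0,0.0275,2.27,-2.37,-0.25,1,0,0,0.0275,2.27,-2.37,-0.25,1,0,0,0.0275,2.27,-2.37,-0.25,1,0,0,0.0275,2.27,-2.37,-0.25,1,0,0,0.0275,2.27,-2.37,-0.25,1,0,0,0,0,0,0,1,0,0,0,0,0,0,1]'

```text
time: 1.52
position: [0.5482, 0.2755, 0.2003]
tool_rot: [0.064, 0.998, 0.0, -0.0]
ft_force: [0.2, 0.1, -0.0]
grip_width: 0.0871
grip_force: 0.0
```

Emit:
send_rows --increments '[0,0,0,-0.27,0.05,-3,1,0,0,0,0,0,-3,1,0,0,0,0,0,-3,1,0,0,0,0,0,-2,1,0,0,0,0,0,-1.0,1,0,0,0,0,0,-0.8,1,0,0,0,0,0,0,1,0,0,0,0,0,0,0,0,0,0,0,0,0,0,0,0,0,0,0,0,0,0,0,0,0,0,0,0,0,0,0,0,0,0,0,0,0,0,0,0,0,0,0,0,0,0,0,0,0,0,0,0,0,0,0,0,0,0,0,0,0,0,0]' --newtons 35

```text
time: 2.85
position: [0.5442, 0.2775, 0.0726]
tool_rot: [0.062, 0.998, 0.0, 0.0]
ft_force: [-0.5, 0.5, 0.0]
grip_width: 0.0349
grip_force: 0.0
```

Emit:
send_rows --increments '[0,0,0,0,0,0,0,0,0,0,0,0,0,0,0,0,0,0,0,0,0,0,0,0,0,0,0,0,0,0,0,0,0,0,0,0,0,0,0,0,0,0]'

```text
time: 3.35
position: [0.5442, 0.2774, 0.0725]
tool_rot: [0.062, 0.998, -0.0, -0.0]
ft_force: [-0.5, -0.2, -0.6]
grip_width: 0.0121
grip_force: 35.0
```

Fin gripped: width is 12.1 mm. Lifting 17 mm.

Emit:
send_rows --increments '[0,0,0,0,0,0.3,0,0,0,0,0,0,0.4,0,0,0,0,0,0,0.4,0,0,0,0,0,0,0.4,0,0,0,0,0,0,0.2,0,0,0,0,0,0,0,0,0,0,0,0,0,0,0]'

```text
time: 3.93
position: [0.5441, 0.2776, 0.0898]
tool_rot: [0.062, 0.998, 0.0, 0.0]
ft_force: [0.2, 0.6, -1.7]
grip_width: 0.0117
grip_force: 35.0
```

Emit:
send_rows --increments '[0,0,0,0.3,-0.04,0,0,0,0,0,0.4,-0.05,0,0,0,0,0,0.4,-0.05,0,0,0,0,0,0.5,-0.06,0,0,0,0,0,0.6,-0.08,0,0,0,0,0,0.8,-0.1,0,0,0,0,0,0,0,0,0]'

```text
time: 4.52
position: [0.5769, 0.2735, 0.0897]
tool_rot: [0.063, 0.998, 0.0, 0.002]
ft_force: [-0.2, -1.1, -0.8]
grip_width: 0.0117
grip_force: 35.0
```

Emit:
send_rows --increments '[0,0,0,0,0,2,0,0,0,0,0,0,2.5,0,0,0,0,0,0,2.5,0,0,0,0,-1,1,0.5,0,0,0,0,-2,1.5,0,0,0,0,0,-2.5,1.5,0,0,0,0,0,-2.5,1.5,0,0,0,0,0,-2.5,1.5,0,0,0,0,0,-2.5,1.5,0,0,0,0,0,-2.5,1.5,0,0,0,0,0,-2.5,1.5,0,0,0,0,0,-2.5,1.5,0,0,0,0,0,-2.5,1,0,0,0,0,0,-1.7,0.65,0,0,0,0,0,0,0,0,0,0,0,0,0,0,0,0]'

```text
time: 5.85
position: [0.3253, 0.4205, 0.164]
tool_rot: [0.061, 0.998, -0.0, -0.0]
ft_force: [1.0, 0.1, -1.0]
grip_width: 0.0118
grip_force: 35.0
```

Emit:
send_rows --increments '[0,0,0,0,0,-2,0,0,0,0,0,0,-2.5,0,0,0,0,0,0,-2.5,0,0,0,0,0,0,-1.5,0,0,0,0,0,0,-0.8,0,0,0,0,0,0,-0.5,0,0,0,0,0,0,-0.2,0,0,0,0,0,0,0,0,0,0,0,0,0,0,0]'

```text
time: 6.6
position: [0.328, 0.4207, 0.0653]
tool_rot: [0.062, 0.998, 0.001, 0.001]
ft_force: [-0.1, -0.6, -2.3]
grip_width: 0.0115
grip_force: 35.0
```

Run:
```python
from h import *
c=cam("side"); save("side1",c["image"])
W=world(c); P=W[grid(W,None,.05,.12,.24,.4,.33,.5)]
print(len(P),np.percentile(P[:,2],[50,90,98]) if len(P) else 0)
```

```text
142 [0.06302445 0.08979077 0.09139446]
```

View pics/side1.png

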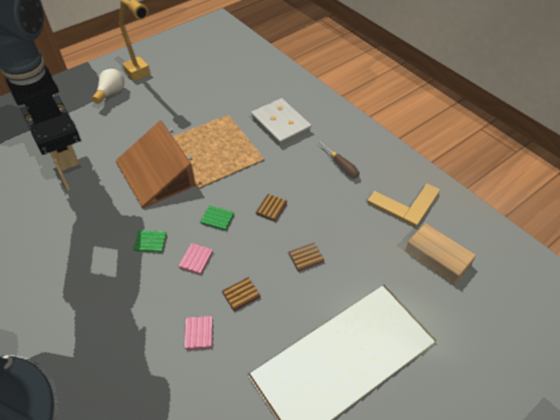

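The gate is off and hanging just above the bench, at side pixel (62,165). I set it down and release.

Emit:
send_rows --increments '[0,0,0,0,0,-0.1,0,0,0,0,0,0,-0.1,0,0,0,0,0,0,-0.05,0,0,0,0,0,0,0,0,0,0,0,0,0,0,1,0,0,0,0,0,0,1,0,0,0,0,0,0,1,0,0,0,0,0,0,1,0,0,0,0,0,0,1,0,0,0,0,0,0,1,0,0,0,0,0,1,1,0,0,0,0,0,2,1,0,0,0,0,0,3,1,0,0,0,0,0,3,1,0,0,0,0,0,0,1]'

```text
time: 7.9
position: [0.3299, 0.4228, 0.1577]
tool_rot: [0.062, 0.998, 0.004, 0.004]
ft_force: [0.6, 0.2, 0.0]
grip_width: 0.0771
grip_force: 0.0
```

Run:
```python
from h import *
c=cam("top")
W=world(c); P=W[grid(W,None,.05,.12,.24,.42,.32,.52)]
print(len(P),np.percentile(P[:,2],[50,90,98]) if len(P) else 0, rect(P) if len(P) else 0)
tiles(c,.0045,.025)
```

```text
180 [0.07991795 0.0882608  0.08933963] (array([309.1, 390.4]), array([24.2, 71.2]), np.float32(56.2))
[332.  92.] 1222 (array([823.8, -89.3]), array([110.1, 111.8]), np.float32(16.7)) z [ 8.8 11.4 13.6] hsv [ 18. 141. 153.]
[167. 109.] 2278 (array([765.7, 241.5]), array([ 90. , 119.2]), np.float32(87.3)) z [17.6 20.1 22.4] hsv [ 15.  18. 145.]
[256. 101.] 376 (array([784.3,  70.8]), array([ 25.1, 122.5]), np.float32(-88.0)) z [13.3 19.  23.2] hsv [ 12. 149.  54.]
[383. 122.] 196 (array([ 742. , -221.3]), array([ 49.1, 120.7]), np.float32(70.9)) z [ 6.5 15.4 22.9] hsv [ 15.  130.5  45. ]
[553. 208.] 699 (array([ 552.1, -560.7]), array([  6.7, 296. ]), np.float32(-0.4)) z [ 6.5 13.7 22.7] hsv [65. 28. 29.]
[409. 243.] 8891 (array([ 495.7, -265.7]), array([131.5, 292.1]), np.float32(-3.9)) z [ 5.8  7.9 10.1] hsv [ 38.  17. 166.]
[251. 189.] 527 (array([595.8,  57.6]), array([43.8, 54.3]), np.float32(25.6)) z [ 5.5  7.8 10.3] hsv [ 16. 161.  90.]
[316. 201.] 537 (array([573.7, -76.9]), array([43.7, 54.9]), np.float32(-15.3)) z [ 6.   8.2 10.3] hsv [ 16. 163.  89.]
[227. 237.] 562 (array([496.4, 103.5]), array([44.8, 55.3]), np.float32(-57.4)) z [ 5.7  7.9 10.1] hsv [ 65.  162.5 101. ]
[134. 272.] 1340 (array([462.4, 286.1]), array([122.2, 150.3]), np.float32(82.9)) z [ 9.  16.2 23.1] hsv [ 12. 166.  99.]
[310. 270.] 588 (array([432.9, -64.4]), array([43.9, 53.8]), np.float32(-7.1)) z [ 6.1  8.3 10.3] hsv [ 16.  160.5  89. ]
[253. 280.] 586 (array([410.9,  49. ]), array([43.8, 54. ]), np.float32(31.8)) z [ 6.   7.9 10.1] hsv [172. 103. 157.]
[208. 303.] 604 (array([364.7, 136.6]), array([44.3, 53.2]), np.float32(-42.0)) z [ 5.8  8.  10.2] hsv [ 65. 166.  59.]
[317. 320.] 621 (array([334. , -79.5]), array([44. , 54.2]), np.float32(55.9)) z [ 6.   8.1 10.3] hsv [173. 108. 157.]
[ 71. 325.] 174 (array([312.2, 396.8]), array([33.7, 84. ]), np.float32(50.1)) z [ 6.8 15.8 23.1] hsv [ 17. 122.  65.]
```

The gate stands free with its top at 88–89 mm. Now tile A.

Emit:
send_rows --increments '[0,0,0.0408,1.9,-2.61,0,1,0,0,0.0408,1.9,-2.61,0,1,0,0,0.0408,1.9,-2.61,0,1,0,0,0.0408,1.9,-2.61,0,1,0,0,0.0408,1.9,-2.61,0,1,0,0,0.0408,1.9,-2.61,0,1,0,0,0.0408,1.9,-2.61,0,1,0,0,0.0408,1.9,-2.61,0,1,0,0,0.0408,1.9,-2.61,0,1,0,0,0.0408,1.9,-2.61,0,1,0,0,0.0408,1.9,-2.61,-1,1,0,0,0.0408,1.9,-2.61,-2,1,0,0,0.0408,1.9,-2.61,-2,1,0,0,0.0408,1.9,-2.61,-2,1,0,0,0,0,0,-1,1,0,0,0,0,0,0,1,0,0,0,0,0,0,1]'

```text
time: 9.37
position: [0.5913, 0.0551, 0.0707]
tool_rot: [-0.221, 0.975, 0.001, -0.002]
ft_force: [-0.2, 0.2, 0.4]
grip_width: 0.0872
grip_force: 0.0
```

Emit:
send_rows --increments '[0,0,0,0.2,0.1,-2,1,0,0,0,0.2,0.1,-2,1,0,0,0,0,0,-1.2,1,0,0,0,0,0,-0.6,1,0,0,0,0,0,-0.3,1,0,0,0,0,0,0,1,0,0,0,0,0,0,1]'

```text
time: 9.95
position: [0.5975, 0.0571, 0.0118]
tool_rot: [-0.222, 0.975, -0.0, 0.0]
ft_force: [0.6, -0.8, -0.2]
grip_width: 0.0873
grip_force: 0.0
```

Emit:
send_rows --increments '[0,0,0,-0.1,0,-0.2,1,0,0,0,0,0,0,0,0,0,0,0,0,0,0,0,0,0,0,0,0,0,0,0,0,0,0,0,0,0,0,0,0,0,0,0,0,0,0,0,0,0,0,0,0,0,0,0,0,0,0,0,0,0,0,0,0]' --newtons 25

```text
time: 10.7
position: [0.5962, 0.0569, 0.009]
tool_rot: [-0.221, 0.975, 0.0, -0.0]
ft_force: [-0.1, -0.4, -0.4]
grip_width: 0.0433
grip_force: 25.0
```

Emit:
send_rows --increments '[0,0,0,0,0,2,0,0,0,0,0,0,3,0,0,0,0,0,0,3,0,0,0,0,0,0,3,0,0,0,-0.0571,-0.727,2.22,0.2,0,0,0,-0.0571,-0.727,2.22,0,0,0,0,-0.0571,-0.727,2.22,0,0,0,0,-0.0571,-0.727,2.22,0,0,0,0,-0.0571,-0.727,2.22,0,0,0,0,-0.0571,-0.727,2.22,0,0,0,0,-0.0571,-0.727,2.22,0,0,0,0,-0.0571,-0.727,2.22,0,0,0,0,-0.0571,-0.727,2.22,0,0,0,0,-0.0571,-0.727,2.22,0,0,0,0,0,0,0,0,0,0,0,0,0,0,0,0]'

```text
time: 12.03
position: [0.5227, 0.2798, 0.1209]
tool_rot: [0.061, 0.998, -0.0, -0.0]
ft_force: [0.9, 0.3, -0.6]
grip_width: 0.0441
grip_force: 2.5
```

Run:
```python
from h import *
o=robot.get_obs(); print(o["position"],o["tool_rot"],o["grip_width"],o["grip_force"])
c=cam("top"); W=world(c); hsv=cv2.cvtColor(c["image"],cv2.COLOR_RGB2HSV)
tiles(c,.0045,.015)
save("drop1",cv2.resize(c["image"][130:330,60:280],None,fx=3,fy=3))
```

```text
[0.52273991 0.27984059 0.12089622] [ 6.05876708e-02  9.98162850e-01 -1.96320062e-04 -1.44315325e-04] 0.04408893674547044 2.5001878291368484
[331.  92.] 1203 (array([824.2, -89.2]), array([110.4, 112.1]), np.float32(16.8)) z [ 8.8 11.4 13.6] hsv [ 18. 140. 166.]
[553. 215.] 398 (array([ 552.2, -560.9]), array([  5.6, 296.3]), np.float32(0.0)) z [ 5.5  9.7 13.9] hsv [15. 18. 29.]
[409. 243.] 8911 (array([ 494.2, -265.6]), array([132. , 291.6]), np.float32(-4.3)) z [ 5.9  7.9 10.1] hsv [ 38.  17. 180.]
[316. 201.] 537 (array([573.7, -76.9]), array([43.7, 54.2]), np.float32(-15.3)) z [ 5.8  8.  10.2] hsv [ 16. 162.  96.]
[227. 237.] 553 (array([496.1, 104.5]), array([44.4, 53.8]), np.float32(-57.5)) z [ 5.8  8.  10.3] hsv [ 65. 170.  63.]
[310. 270.] 579 (array([432.9, -64.4]), array([43.9, 53.9]), np.float32(-7.2)) z [ 6.   8.1 10.4] hsv [ 15. 165.  58.]
[253. 280.] 588 (array([410.8,  49. ]), array([44. , 53.8]), np.float32(32.0)) z [ 5.8  7.8 10.2] hsv [174. 119. 111.]
[130. 278.] 505 (array([410.4, 292.5]), array([ 17.6, 149. ]), np.float32(82.4)) z [ 7.9 11.4 14.2] hsv [ 12. 164. 111.]
[208. 303.] 604 (array([364.5, 136.5]), array([44. , 53.4]), np.float32(-42.0)) z [ 5.8  7.9 10.1] hsv [ 65. 157. 112.]
[317. 320.] 623 (array([334. , -79.5]), array([43.9, 54.2]), np.float32(55.7)) z [ 5.9  8.  10.4] hsv [174. 119. 109.]
```

View pics/drop1.png

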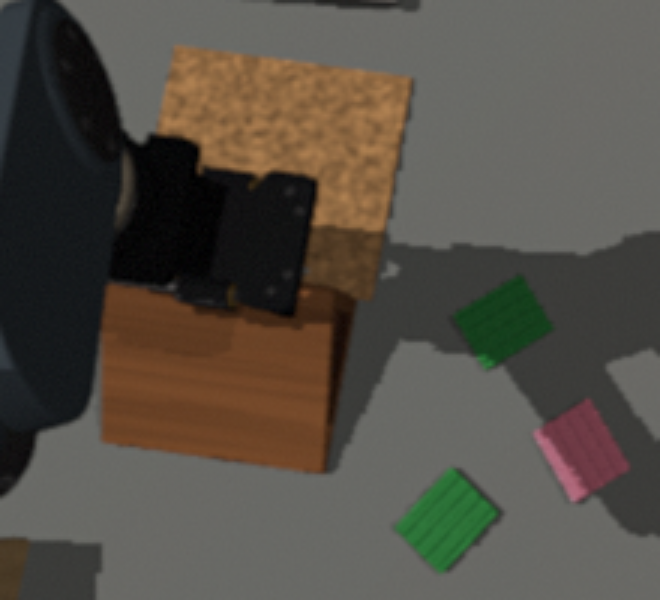

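The arm hides the tile from above. The grip has slackened to 2.5 N, but the width is still 44 mm. I let it recover and check the held tile from the side.

Emit:
send_rows --increments '[0,0,0,0,0,0,0,0,0,0,0,0,0,0,0,0,0,0,0,0,0,0,0,0,0,0,0,0,0,0,0,0,0,0,0,0,0,0,0,0,0,0]'

```text
time: 12.58
position: [0.5237, 0.2785, 0.1211]
tool_rot: [0.063, 0.998, -0.0, 0.0]
ft_force: [0.2, -0.0, -1.0]
grip_width: 0.0434
grip_force: 25.0
```

Run:
```python
from h import *
c=cam("side"); W=world(c); hsv=cv2.cvtColor(c["image"],cv2.COLOR_RGB2HSV)
save("side2",cv2.resize(c["image"][80:230,80:280],None,fx=4,fy=4))
```

```text
(no output)
```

View pics/side2.png

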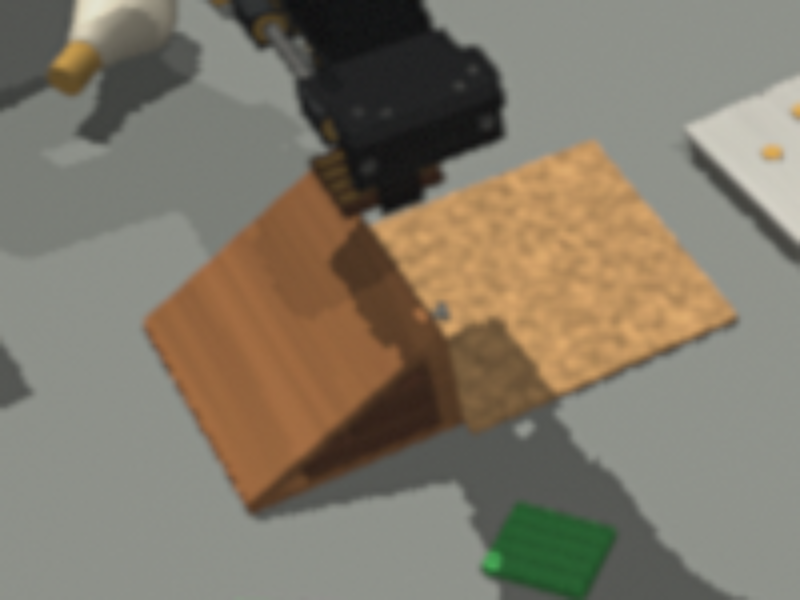

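The tile is still held, level at crop (345,190) and (430,178), and the grip is back at 25 N. I measure its overhang along ramp x.

```bash
cat >> h.py <<'E'
A0=np.radians(-7.2); RO=np.array([.5207,.2791])
RR=np.array([[np.cos(A0),np.sin(A0)],[-np.sin(A0),np.cos(A0)]])
def held(zlo,zhi):
    c=cam("side"); W=world(c); hsv=cv2.cvtColor(c["image"],cv2.COLOR_RGB2HSV)
    g=(W[...,:2]-RO)@RR.T
    m=(W[...,2]>zlo)&(W[...,2]<zhi)&(abs(g[...,0])<.05)&(abs(g[...,1])<.03)&(hsv[...,1]>60)&(hsv[...,0]<28)
    q=np.c_[g[m],W[m][:,2]]*1000
    print(len(q),"x",np.percentile(q[:,0],[1,5,50,95,99]).round(1),"y",np.percentile(q[:,1],[2,98]).round(1),"z",np.percentile(q[:,2],[2,50,98]).round(1))
    for s in(q[q[:,0]<-8],q[q[:,0]>12]):
        if len(s): print(len(s),s.mean(0).round(1))
E
python3 -c "
from h import *
held(.1,.135)"
```

```text
153 x [-25.  -24.7 -17.6  21.2  24.9] y [-26.5  18.6] z [113.8 119.6 123.4]
132 [-18.4  -5.  119.3]
16 [ 21.3 -22.2 119.2]
```

Emit:
send_rows --increments '[0,0,0,0,0,-1,0,0,0,0,0,0,-1.2,0,0,0,0,0,0,-1.0,0,0,0,0,0,0,-0.5,0,0,0,0,0,0,0,0,0,0,0,0,0,0,0,0,0,0,0,0,0,1,0,0,0,0,0,0,1,0,0,0,0,0,0,1,0,0,0,0,0,0,1,0,0,0,0,0,0,1,0,0,0,0,0,0,1,0,0,0,0,0,0,1,0,0,0,0,0,2,1,0,0,0,0,-2,3,1,0,0,0,0,-4,3,1,0,0,0,0,-4,3,1,0,0,0,0,-4,0,1,0,0,0,0,0,0,1]'

```text
time: 14.27
position: [0.5248, 0.1467, 0.186]
tool_rot: [0.065, 0.998, -0.001, 0.002]
ft_force: [-0.6, -0.0, -0.7]
grip_width: 0.0869
grip_force: 0.0
```

Run:
```python
from h import *
c=cam("side"); save("side3",cv2.resize(c["image"][80:230,80:280],None,fx=4,fy=4))
print("top"); tiles(cam("top"),.006,.02)
```

```text
top
[332.  92.] 1194 (array([823.8, -89.5]), array([110.6, 111.5]), np.float32(16.6)) z [ 9.2 11.4 13.6] hsv [ 18. 138. 187.]
[165. 105.] 814 (array([770.4, 241.6]), array([ 81.6, 120.1]), np.float32(87.4)) z [17.1 18.8 19.8] hsv [ 14.  17. 177.]
[251. 103.] 194 (array([786.7,  70.5]), array([ 17.1, 123.3]), np.float32(83.5)) z [11.9 16.3 19.1] hsv [ 13. 147.  56.]
[383. 122.] 131 (array([ 742.2, -221.5]), array([ 48.5, 120.7]), np.float32(71.0)) z [ 7.8 13.5 18.5] hsv [ 15. 127.  57.]
[553. 210.] 511 (array([ 552.9, -561.7]), array([  6.3, 294. ]), np.float32(0.1)) z [ 7.6 12.7 18.7] hsv [60. 22. 35.]
[409. 243.] 7843 (array([ 494.6, -265.3]), array([130.6, 289.7]), np.float32(-4.0)) z [ 6.5  8.1 10.2] hsv [ 37.  18. 203.]
[316. 200.] 478 (array([573.7, -76.7]), array([43.7, 54.1]), np.float32(-14.7)) z [ 6.5  8.4 10.7] hsv [ 16. 159. 112.]
[226. 239.] 407 (array([495.8, 104.1]), array([44. , 53.6]), np.float32(-57.7)) z [ 6.5  8.2 10.3] hsv [ 65. 160. 119.]
[310. 270.] 506 (array([432.8, -64.4]), array([43.7, 53.8]), np.float32(-6.9)) z [ 6.6  8.4 10.4] hsv [ 16. 158.  88.]
[253. 280.] 526 (array([410.9,  48.9]), array([43.7, 53.8]), np.float32(32.1)) z [ 6.5  8.2 10.5] hsv [172. 101. 192.]
[208. 303.] 518 (array([364.7, 136.6]), array([44.1, 53.2]), np.float32(-41.9)) z [ 6.5  8.2 10.5] hsv [ 65. 156. 128.]
[317. 320.] 552 (array([334. , -79.6]), array([43.8, 54.1]), np.float32(55.9)) z [ 6.6  8.3 10.5] hsv [173. 106. 192.]
```

View pics/side3.png

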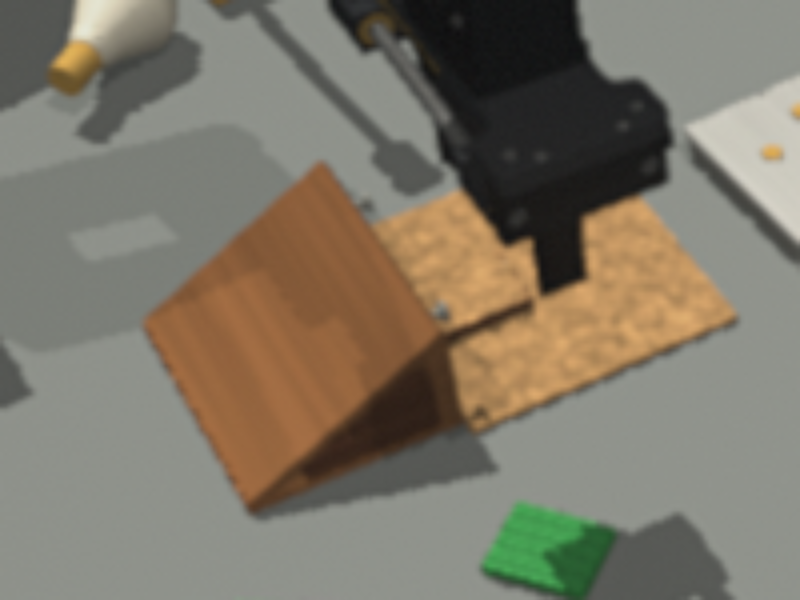

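The tile landed cork-up on the mat at crop (490,270), right in front of the wall. I move the arm clear and measure.

Emit:
send_rows --increments '[0,0,0,0,-4,0,1,0,0,0,0,-4,0,1,0,0,0,0,-4,0,1,0,0,0,0,0,0,1]'

```text
time: 14.7
position: [0.5243, 0.0276, 0.1835]
tool_rot: [0.064, 0.998, -0.001, 0.0]
ft_force: [0.4, 0.9, 0.6]
grip_width: 0.0871
grip_force: 0.0
```

```bash
cat >> h.py <<'E'
def mat(lo=.0085,hi=.018):
    for n in("top","side"):
        c=cam(n); W=world(c); g=(W[...,:2]-RO)@RR.T
        m=(W[...,2]>lo)&(W[...,2]<hi)&(g[...,0]>.004)&(g[...,0]<.16)&(abs(g[...,1])<.085)
        nn,l,s,ce=cv2.connectedComponentsWithStats(m.astype(np.uint8))
        for i in range(1,nn):
            if s[i,4]>100:
                P=W[l==i]; q=g[l==i]*1000
                print(n,s[i,4],rect(P),"z",np.percentile(P[:,2]*1000,[10,50,90]).round(1),"ramp",np.percentile(q,[1,99],axis=0).round(1).tolist())
E
python3 -c "
from h import *
mat()"
```

```text
top 504 (array([560.2, 274.7]), array([45.7, 54.1]), np.float32(-7.1)) z [ 9.6 11.4 13.4] ramp [[13.2, -21.5], [66.0, 21.9]]
side 344 (array([559.7, 273.2]), array([47.7, 52.6]), np.float32(-7.1)) z [10.1 12.  13.9] ramp [[14.6, -24.3], [64.7, 21.8]]
```

Tile A is face down and flat at (560,274), angle −7°, back at z 12. Picking it up.

Emit:
send_rows --increments '[0,0,0,0.5,3.07,0,1,0,0,0,0.5,3.07,0,1,0,0,0,0.5,3.07,0,1,0,0,0,0.5,3.07,0,1,0,0,0,0.5,3.07,0,1,0,0,0,0.5,3.07,0,1,0,0,0,0.5,3.07,-1,1,0,0,0,0.47,3.1,-2,1,0,0,0,0,0,-3,1,0,0,0,0,0,-3,1,0,0,0,0,0,-3,1,0,0,0,0,0,-3,1,0,0,0,0,0,0,1,0,0,0,0,0,0,1]'

```text
time: 15.97
position: [0.5605, 0.2798, 0.0321]
tool_rot: [0.061, 0.998, -0.001, -0.003]
ft_force: [0.6, 0.8, 0.7]
grip_width: 0.0871
grip_force: 0.0
```

Emit:
send_rows --increments '[0,0,0,0.3,-0.5,-0.8,1,0,0,0,0,0,-0.6,1,0,0,0,0,0,-0.2,1,0,0,0,0,0,0,1]'

```text
time: 16.3
position: [0.5666, 0.273, 0.0187]
tool_rot: [0.063, 0.998, 0.0, 0.0]
ft_force: [-0.7, -0.5, 0.5]
grip_width: 0.0873
grip_force: 0.0
```

Emit:
send_rows --increments '[0,0,0,-0.2,0,-0.3,1,0,0,0,0,0,-0.15,1,0,0,0,0,0,0,0,0,0,0,0,0,0,0,0,0,0,0,0,0,0,0,0,0,0,0,0,0,0,0,0,0,0,0,0,0,0,0,0,0,0,0,0,0,0,0,0,0,0,0,0,0,0,0,0,0]'

```text
time: 17.13
position: [0.5642, 0.2731, 0.0135]
tool_rot: [0.062, 0.998, 0.0, 0.0]
ft_force: [-0.5, 0.1, 0.6]
grip_width: 0.0437
grip_force: 25.0
```

Emit:
send_rows --increments '[0,0,0,0.2,0,2,0,0,0,0,0.2,0,3,0,0,0,0,0,0,3,0,0,0,0.004,0.1,-2,2,0,0,0,0.004,0.1,-3.89,0,0,0,0,0.004,0.1,-3.89,0,0,0,0,0.004,0.1,-3.89,0,0,0,0,0.004,0.1,-3.89,0,0,0,0,0.004,0.1,-3.89,0,0,0,0,0.004,0.1,-3.89,0,0,0,0,0.004,0.1,-3.89,0,0,0,0,0.004,0.1,-3.89,0,0,0,0,0.004,0.1,-3.89,0,0,0,0,0.004,0.1,-3.89,0,0,0,0,0.004,0.1,-3.89,0,0,0,0,0.004,0.1,-3.89,0,0,0,0,0.004,0,-3.89,0,0,0,0,0.004,0,-2,0,0,0,0,0,0,0,0,0,0,0,0,0,0,0,0]'

```text
time: 18.8
position: [0.5807, -0.2737, 0.1132]
tool_rot: [0.034, 0.999, 0.0, -0.0]
ft_force: [-0.2, 0.6, -0.6]
grip_width: 0.0434
grip_force: 25.0
```

Emit:
send_rows --increments '[0,0,0,-0.2,0.15,-2,0,0,0,0,0,0,-3,0,0,0,0,0,0,-2.5,0,0,0,0,0,0,-1.2,0,0,0,0,0,0,-0.5,0,0,0,0,0,0,0,0,0,0,0,0,0,0,0]'

```text
time: 19.38
position: [0.5799, -0.2707, 0.0223]
tool_rot: [0.032, 0.999, -0.0, 0.0]
ft_force: [0.1, 0.8, 0.3]
grip_width: 0.0434
grip_force: 25.0
```

Emit:
send_rows --increments '[0,0,0,0,0,-0.2,0,0,0,0,0,0,-0.1,0,0,0,0,0,0,0,0,0,0,0,0,0,0,0.7,0,0,0,0,0,0,0.7,0,0,0,0,0,0,0.7,0,0,0,0,0,0,0.7,0,0,0,0,0,0,1,0,0,0,0,0,2,1,0,0,0,0,0,3,1,0,0,0,0,0,4,1,0,0,0,0,0,0,1]'

```text
time: 20.38
position: [0.5834, -0.2739, 0.1158]
tool_rot: [0.032, 0.999, -0.004, 0.006]
ft_force: [1.1, 0.1, 1.3]
grip_width: 0.0839
grip_force: 0.0
```

```bash
cat >> h.py <<'E'
BO=np.array([.4943,-.2658]); ab=np.radians(-4); RB=np.array([[np.cos(ab),np.sin(ab)],[-np.sin(ab),np.cos(ab)]])
def board():
    for n in("top","side"):
        c=cam(n); W=world(c); g=(W[...,:2]-BO)@RB.T; hsv=cv2.cvtColor(c["image"],cv2.COLOR_RGB2HSV)
        m=(W[...,2]>.0115)&(W[...,2]<.03)&(abs(g[...,0])<.15)&(abs(g[...,1])<.07)
        nn,l,s,ce=cv2.connectedComponentsWithStats(m.astype(np.uint8))
        for i in range(1,nn):
            if s[i,4]>100:
                P=W[l==i]; r=rect(P); print(n,s[i,4],r,"board",((r[0]/1000-BO)@RB.T*1000).round(1),"z",np.percentile(P[:,2]*1000,[10,50,90]).round(1),np.median(hsv[l==i],0))
def brown():
    c=cam("top"); W=world(c); hsv=cv2.cvtColor(c["image"],cv2.COLOR_RGB2HSV)
    m=(W[...,2]>.004)&(W[...,2]<.014)&(W[...,0]>.2)&(W[...,0]<.72)&(W[...,1]>-.19)&(W[...,1]<.19)&(hsv[...,0]<30)
    nn,l,s,ce=cv2.connectedComponentsWithStats(m.astype(np.uint8))
    for i in range(1,nn):
        if s[i,4]>100: print("brown",ce[i].round(),s[i,4],rect(W[l==i]))
E
python3 -c "
from h import *
board();brown();print(robot.get_obs()['position'])"
```

```text
side 823 (array([ 573.3, -271.5]), array([44.8, 57.8]), np.float32(-3.3)) board [79.2 -0.2] z [14.3 16.3 18.2] [ 18.  89. 179.]
[ 0.57920459 -0.2711046   0.109031  ]
```

A is flat on the board at +79 mm. I look for B and C with both cameras.

```bash
sed -i 's/^def brown():/def brown(n="side"):/; s/c=cam("top"); W=world(c); hsv=cv2.cvtColor(c\["image"\],cv2.COLOR_RGB2HSV)$/c=cam(n); W=world(c); hsv=cv2.cvtColor(c["image"],cv2.COLOR_RGB2HSV)/' h.py
python3 -c "
from h import *
brown('side');brown('top')"
```

```text
brown [306. 256.] 606 (array([572.2, -78.5]), array([46.1, 55.7]), np.float32(-14.5))
brown [241. 293.] 696 (array([431.8, -65.6]), array([46.4, 55. ]), np.float32(-6.7))
```

Emit:
send_rows --increments '[0,0,-0.033,-0.1,3.22,0,1,0,0,-0.033,-0.1,3.22,0,1,0,0,-0.033,-0.1,3.22,0,1,0,0,-0.033,-0.1,3.22,0,1,0,0,-0.033,-0.1,3.22,0,1,0,0,-0.033,-0.1,3.22,-1,1,0,0,0,0,0,-2.5,1,0,0,0,0,0,-3,1,0,0,0,0,0,-2,1,0,0,0,0,0,-0.6,1,0,0,0,0,0,0,1,0,0,0,0,0,0,1,0,0,0,0,0,0,1]'

```text
time: 21.72
position: [0.5739, -0.0784, 0.0183]
tool_rot: [0.131, 0.991, -0.0, 0.001]
ft_force: [0.2, -0.9, 0.6]
grip_width: 0.0872
grip_force: 0.0
```

```bash
python3 -c "
from h import *
print(robot.get_obs()['position'],robot.get_obs()['tool_rot'])
cam('top');print(robot.get_obs()['position'])
cam('top');print(robot.get_obs()['position'])"
```

```text
[ 0.57385496 -0.07835401  0.0182586 ] [ 1.31113687e-01  9.91367090e-01 -1.42009436e-04  6.88521513e-04]
[ 0.57411994 -0.07842208  0.01864004]
[ 0.57410227 -0.07840832  0.01876456]
```

Settled and accurate. Lower 9.5 mm and grip.

Emit:
send_rows --increments '[0,0,0,-0.05,0.05,-0.6,1,0,0,0,0,0,-0.35,1,0,0,0,0,0,0,1,0,0,0,0,0,0,0,0,0,0,0,0,0,0,0,0,0,0,0,0,0,0,0,0,0,0,0,0,0,0,0,0,0,0,0,0,0,0,0,0,0,0,0,0,0,0,0,0,0,0,0,0,0,0,0,0]'

```text
time: 22.73
position: [0.5731, -0.0775, 0.0085]
tool_rot: [0.131, 0.991, -0.0, 0.001]
ft_force: [1.0, 1.0, 5.7]
grip_width: 0.0439
grip_force: 25.6
```

Emit:
send_rows --increments '[0,0,0,0,0,2,0,0,0,0,0,0,3,0,0,0,0,0,0,3,0,0,0,0,0,0,3,0,0,0,0.0127,-0.46,3.24,0.2,0,0,0,0.0127,-0.46,3.24,0,0,0,0,0.0127,-0.46,3.24,0,0,0,0,0.0127,-0.46,3.24,0,0,0,0,0.0127,-0.46,3.24,0,0,0,0,0.0127,-0.46,3.24,0,0,0,0,0.0127,-0.46,3.24,0,0,0,0,0.0127,-0.46,3.24,0,0,0,0,0.0127,-0.46,3.24,0,0,0,0,0.0127,-0.46,3.24,0,0,0,0,0.0127,-0.46,3.24,0,0,0,0,0,0,0,0,0,0,0,0,0,0,0,0,0,0,0,0,0,0,0]'

```text
time: 24.23
position: [0.5214, 0.2785, 0.1194]
tool_rot: [0.061, 0.998, -0.001, -0.001]
ft_force: [-0.3, -0.9, -0.0]
grip_width: 0.0435
grip_force: 25.0
```

```bash
python3 -c "
from h import *
held(.1,.135);o=robot.get_obs();print(o['position'],o['tool_rot'],o['grip_force'])"
```

```text
152 x [-26.5 -26.3 -19.3  21.1  24.9] y [-28.2  17.2] z [111.8 118.8 121.5]
131 [-20.   -6.4 118.2]
19 [ 20.1 -22.5 117.6]
[0.52175633 0.27797747 0.11948619] [ 6.16876845e-02  9.98095160e-01 -5.12874579e-04 -6.47355984e-04] 24.99702125787735
```

Emit:
send_rows --increments '[0,0,0,0.15,0.05,-1,0,0,0,0,0,0,-1.2,0,0,0,0,0,0,-0.9,0,0,0,0,0,0,-0.4,0,0,0,0,0,0,0,0,0,0,0,0,0,0,0,0,0,0,0,0,0,1,0,0,0,0,0,0,1,0,0,0,0,0,0,1,0,0,0,0,0,0,1,0,0,0,0,0,0,1,0,0,0,0,0,0,1,0,0,0,0,0,0,1,0,0,0,0,0,2,1,0,0,0,0,-2,3,1,0,0,0,0,-4,3,1,0,0,0,0,-4,2,1,0,0,0,0,-4,0,1,0,0,0,0,-4,0,1,0,0,0,0,-4,0,1,0,0,0,0,-4,0,1]'

```text
validation failed for argument at $.in...
```

```bash
cat >> h.py <<'E'
def color():
    c=cam("side"); W=world(c); g=(W[...,:2]-RO)@RR.T; hsv=cv2.cvtColor(c["image"],cv2.COLOR_RGB2HSV)
    m=(W[...,2]>.0085)&(W[...,2]<.018)&(g[...,0]>.004)&(g[...,0]<.16)&(abs(g[...,1])<.085)
    print("hsv med/std",np.median(hsv[m],0),hsv[m].std(0).round())
E
python3 -c "
from h import *
mat();color();o=robot.get_obs();print(o['position'])"
```

```text
hsv med/std [ 16.  126.5 189. ] [ 0.  1. 15.]
[0.52238229 0.27761109 0.11989363]
```

That call had too many rows, so I split it.

Emit:
send_rows --increments '[0,0,0,0.1,0.1,-1,0,0,0,0,0,0,-1.2,0,0,0,0,0,0,-0.9,0,0,0,0,0,0,-0.45,0,0,0,0,0,0,0,0,0,0,0,0,0,0,0,0,0,0,0,0,0,1,0,0,0,0,0,0,1,0,0,0,0,0,0,1,0,0,0,0,0,0,1,0,0,0,0,0,0,1,0,0,0,0,0,0,1,0,0,0,0,0,0,1]'

```text
time: 25.52
position: [0.5231, 0.28, 0.0847]
tool_rot: [0.061, 0.998, 0.0, 0.0]
ft_force: [0.4, 0.3, 0.5]
grip_width: 0.0819
grip_force: 0.0
```

Emit:
send_rows --increments '[0,0,0,0,0,2,1,0,0,0,0,-2,3,1,0,0,0,0,-4,3,1,0,0,0,0,-4,1,1,0,0,0,0,-4,0,1,0,0,0,0,-4,0,1,0,0,0,0,-4,0,1,0,0,0,0,-3,0,1]'

```text
time: 26.18
position: [0.523, 0.0339, 0.1699]
tool_rot: [0.062, 0.998, -0.0, 0.0]
ft_force: [0.5, 0.3, 0.8]
grip_width: 0.0871
grip_force: 0.0
```

```bash
python3 -c "
from h import *
mat();color();o=robot.get_obs();print(o['position'])"
```

```text
top 483 (array([559.4, 275.9]), array([44.8, 53.6]), np.float32(-7.2)) z [ 9.5 11.5 13.4] ramp [[12.6, -19.1], [65.2, 22.9]]
side 342 (array([559.5, 274. ]), array([47.9, 52.5]), np.float32(-8.8)) z [10.2 12.1 14.1] ramp [[13.8, -23.8], [63.8, 22.0]]
hsv med/std [ 16. 125. 218.] [ 1.  5. 29.]
[0.52333785 0.03451126 0.16969931]
```

B is face down too: it reads as plain cork and lies in the same spot. Picking it up.

Emit:
send_rows --increments '[0,0,0,0.5,3,0,1,0,0,0,0.5,3,0,1,0,0,0,0.5,3,0,1,0,0,0,0.5,3,0,1,0,0,0,0.5,3,0,1,0,0,0,0.5,3,0,1,0,0,0,0.5,3,-1,1,0,0,0,0.5,3.05,-2,1,0,0,0,0,0,-3,1,0,0,0,0,0,-3,1,0,0,0,0,0,-3,1,0,0,0,0,0,-2,1,0,0,0,0,0,0,1,0,0,0,0,0,0,1,0,0,0,0,0,0,1]'

```text
time: 27.58
position: [0.5636, 0.2783, 0.0306]
tool_rot: [0.061, 0.998, 0.0, 0.001]
ft_force: [-0.1, -0.6, 0.0]
grip_width: 0.0872
grip_force: 0.0
```

Emit:
send_rows --increments '[0,0,0,0,-0.3,-0.9,1,0,0,0,0,0,-0.5,1,0,0,0,0,0,-0.3,1,0,0,0,0,0,0,1,0,0,0,0,0,0,0,0,0,0,0,0,0,0,0,0,0,0,0,0,0,0,0,0,0,0,0,0,0,0,0,0,0,0,0,0,0,0,0,0,0,0,0,0,0,0,0,0,0,0,0,0,0,0,0,0]'

```text
time: 28.58
position: [0.5631, 0.2742, 0.0125]
tool_rot: [0.061, 0.998, 0.0, 0.0]
ft_force: [0.6, -0.8, -0.0]
grip_width: 0.0439
grip_force: 25.0
```

Emit:
send_rows --increments '[0,0,0,0.2,0,2,0,0,0,0,0.2,0,3,0,0,0,0,0,0,3,0,0,0,0.004,-0.49,-1.7,2,0,0,0,0.004,-0.49,-3.87,0,0,0,0,0.004,-0.49,-3.87,0,0,0,0,0.004,-0.49,-3.87,0,0,0,0,0.004,-0.49,-3.87,0,0,0,0,0.004,-0.49,-3.87,0,0,0,0,0.004,-0.49,-3.87,0,0,0,0,0.004,-0.49,-3.87,0,0,0,0,0.004,-0.49,-3.87,0,0,0,0,0.004,-0.49,-3.87,0,0,0,0,0.004,-0.49,-3.87,0,0,0,0,0.004,-0.49,-3.87,0,0,0,0,0.004,-0.49,-3.87,0,0,0,0,0.004,-0.49,-3.87,0,0,0,0,0.004,-0.49,-2,0,0,0,0,0,0,0,0,0,0,0,0,0,0,0,0]'

```text
time: 30.25
position: [0.4931, -0.267, 0.1124]
tool_rot: [0.033, 0.999, 0.0, -0.0]
ft_force: [-0.4, 0.6, 0.1]
grip_width: 0.0436
grip_force: 25.0
```

Emit:
send_rows --increments '[0,0,0,0,0,-2,0,0,0,0,0,0,-3,0,0,0,0,0,0,-2.5,0,0,0,0,0,0,-1.2,0,0,0,0,0,0,0,0,0,0,0,0,0,0,0,0,0,0,0,0,0,0]'

```text
time: 30.83
position: [0.4945, -0.2658, 0.0266]
tool_rot: [0.031, 1.0, -0.001, 0.001]
ft_force: [0.1, -0.4, -0.5]
grip_width: 0.0432
grip_force: 25.0
```

Emit:
send_rows --increments '[0,0,0,0,0,-0.5,0,0,0,0,0,0,-0.3,0,0,0,0,0,0,-0.1,0,0,0,0,0,0,0,0,0,0,0,0,0,0,0.7,0,0,0,0,0,0,0.7,0,0,0,0,0,0,0.7,0,0,0,0,0,0,0.7,0,0,0,0,0,0,0.7,0,0,0,0,0,0,1,0,0,0,0,0,2,1,0,0,0,0,0,3,1,0,0,0,0,0,4,1,0,0,0,0,0,0,1,0,0,0,0,0,0,1]'

```text
time: 32.08
position: [0.4951, -0.2671, 0.1089]
tool_rot: [0.031, 1.0, -0.002, 0.002]
ft_force: [-0.1, -0.3, -0.3]
grip_width: 0.0855
grip_force: 0.0
```

```bash
python3 -c "
from h import *
board();brown();o=robot.get_obs();print(o['position'],o['tool_rot'])"
```

```text
side 938 (array([ 487.9, -266.6]), array([46.9, 55.4]), np.float32(-6.1)) board [-6.3 -1.2] z [14.2 16.2 18. ] [ 16. 120. 180.]
brown [241. 293.] 707 (array([432. , -66.2]), array([47. , 54.9]), np.float32(-6.7))
[ 0.49272689 -0.26522574  0.1055359 ] [ 3.14498196e-02  9.99504539e-01  7.62691856e-04 -1.00187556e-03]
```

Emit:
send_rows --increments '[0,0,-0.01,-1,3.33,0,1,0,0,-0.01,-1,3.33,0,1,0,0,-0.01,-1,3.33,0,1,0,0,-0.01,-1,3.33,0,1,0,0,-0.01,-1,3.33,0,1,0,0,-0.01,-1,3.33,-1,1,0,0,0,0,0,-2.5,1,0,0,0,0,0,-3,1,0,0,0,0,0,-2,1,0,0,0,0,0,0,1,0,0,0,0,0,0,1,0,0,0,0,0,0,1]'

```text
time: 33.23
position: [0.4333, -0.0661, 0.0215]
tool_rot: [0.062, 0.998, 0.0, -0.001]
ft_force: [0.2, -1.1, 0.5]
grip_width: 0.0869
grip_force: 0.0
```

```bash
python3 -c "
from h import *
brown();o=robot.get_obs();print(o['position'],o['tool_rot']);board()"
```

```text
brown [229. 297.] 138 (array([411.5, -63.8]), array([14.3, 44.5]), np.float32(83.0))
[ 0.43379406 -0.06631807  0.02200096] [ 6.15322991e-02  9.98105067e-01 -7.44141763e-05  2.15550215e-04]
top 466 (array([ 577.4, -269.2]), array([44.9, 53. ]), np.float32(-3.3)) board [83.1  2.4] z [13.6 15.9 18.1] [ 15. 134. 187.]
side 827 (array([ 575.3, -271.5]), array([44.8, 58.8]), np.float32(-4.3)) board [81.2 -0. ] z [14.3 16.2 18.1] [ 22.  79. 235.]
side 932 (array([ 489.8, -264.7]), array([48.8, 58.6]), np.float32(-4.7)) board [-4.6  0.8] z [14.2 16.2 18.1] [ 18. 120. 230.]
```

Emit:
send_rows --increments '[0,0,0,-0.1,0.1,-0.7,1,0,0,0,0,0,-0.5,1,0,0,0,0,0,-0.1,1,0,0,0,0,0,0,0,0,0,0,0,0,0,0,0,0,0,0,0,0,0,0,0,0,0,0,0,0,0,0,0,0,0,0,0,0,0,0,0,0,0,0,0,0,0,0,0,0,0,0,0,0,0,0,0,0]'

```text
time: 34.3
position: [0.4326, -0.0651, 0.0086]
tool_rot: [0.061, 0.998, -0.0, 0.0]
ft_force: [0.2, -0.4, 0.2]
grip_width: 0.0434
grip_force: 25.0
```

Emit:
send_rows --increments '[0,0,0,0,0,2,0,0,0,0,0,0,3,0,0,0,0,0,0,3,0,0,0,0,0,0,3.2,0,0,0,0,0.82,3.13,0,0,0,0,0,0.82,3.13,0,0,0,0,0,0.82,3.13,0,0,0,0,0,0.82,3.13,0,0,0,0,0,0.82,3.13,0,0,0,0,0,0.82,3.13,0,0,0,0,0,0.82,3.13,0,0,0,0,0,0.82,3.13,0,0,0,0,0,0.82,3.13,0,0,0,0,0,0.82,3.13,0,0,0,0,0,0.82,3.13,0,0,0,0,0,0,0,0,0,0,0,0,0,0,0,0,0,0,0,0,0,0,0]'

```text
time: 35.8
position: [0.5217, 0.2786, 0.12]
tool_rot: [0.061, 0.998, -0.001, -0.001]
ft_force: [-0.3, -1.0, -1.0]
grip_width: 0.0435
grip_force: 25.0
```

```bash
python3 -c "
from h import *
held(.1,.135);o=robot.get_obs();print(o['position'],o['tool_rot'],o['grip_force'])"
```

```text
155 x [-26.8 -26.5 -19.   20.5  23.9] y [-24.9  18.9] z [112.4 119.1 122.7]
136 [-19.9  -5.5 118.7]
17 [ 20.4 -22.6 118.8]
[0.52172859 0.27808279 0.12008406] [ 6.15900816e-02  9.98100826e-01 -5.94321545e-04 -1.02436775e-03] 24.999673068523407
```

Same situation as with B, so I repeat that release.

Emit:
send_rows --increments '[0,0,0,0.15,0.1,-1,0,0,0,0,0,0,-1.2,0,0,0,0,0,0,-0.9,0,0,0,0,0,0,-0.45,0,0,0,0,0,0,0,0,0,0,0,0,0,0,0,0,0,0,0,0,0,1,0,0,0,0,0,0,1,0,0,0,0,0,0,1,0,0,0,0,0,0,1,0,0,0,0,0,0,1,0,0,0,0,0,0,1,0,0,0,0,0,0,1]'

```text
time: 36.93
position: [0.5244, 0.2802, 0.0852]
tool_rot: [0.061, 0.998, 0.0, 0.0]
ft_force: [0.1, -0.1, 0.2]
grip_width: 0.082
grip_force: 0.0
```

Emit:
send_rows --increments '[0,0,0,0,0,2,1,0,0,0,0,-2,3,1,0,0,0,0,-4,3,1,0,0,0,0,-4,1,1,0,0,0,0,-4,0,1,0,0,0,0,-4,0,1,0,0,0,0,-4,0,1,0,0,0,0,-3,0,1]'

```text
time: 37.6
position: [0.5242, 0.0341, 0.1704]
tool_rot: [0.062, 0.998, -0.0, 0.0]
ft_force: [-0.9, 0.6, -0.0]
grip_width: 0.0871
grip_force: 0.0
```

```bash
python3 -c "
from h import *
mat();color();o=robot.get_obs();print(o['position'])"
```

```text
top 486 (array([559.6, 276.5]), array([43.9, 54.1]), np.float32(-6.6)) z [ 9.3 11.4 13.4] ramp [[12.5, -18.4], [65.5, 23.5]]
side 335 (array([559.8, 273.7]), array([47.2, 51.8]), np.float32(-6.6)) z [10.2 12.1 14. ] ramp [[13.9, -22.7], [64.7, 22.7]]
hsv med/std [ 16. 126. 216.] [ 1.  5. 34.]
[0.52459764 0.03467745 0.17021852]
```

Emit:
send_rows --increments '[0,0,0,0.49,3,0,1,0,0,0,0.49,3,0,1,0,0,0,0.49,3,0,1,0,0,0,0.49,3,0,1,0,0,0,0.49,3,0,1,0,0,0,0.49,3,0,1,0,0,0,0.49,3,-1,1,0,0,0,0.49,2.8,-2,1,0,0,0,0,0,-3,1,0,0,0,0,0,-3,1,0,0,0,0,0,-3,1,0,0,0,0,0,-2,1,0,0,0,0,0,0,1,0,0,0,0,0,0,1,0,0,0,0,0,0,1]'

```text
time: 39.0
position: [0.564, 0.276, 0.0311]
tool_rot: [0.061, 0.998, 0.0, 0.001]
ft_force: [0.5, 0.2, -0.7]
grip_width: 0.0868
grip_force: 0.0
```

Emit:
send_rows --increments '[0,0,0,0,-0.1,-0.9,1,0,0,0,0,0,-0.5,1,0,0,0,0,0,-0.3,1,0,0,0,0,0,0,1,0,0,0,0,0,0,0,0,0,0,0,0,0,0,0,0,0,0,0,0,0,0,0,0,0,0,0,0,0,0,0,0,0,0,0,0,0,0,0,0,0,0,0,0,0,0,0,0,0,0,0,0,0,0,0,0]'

```text
time: 40.0
position: [0.5635, 0.2739, 0.0131]
tool_rot: [0.061, 0.998, 0.0, 0.0]
ft_force: [-0.4, 0.4, 0.4]
grip_width: 0.0436
grip_force: 25.0
```

Emit:
send_rows --increments '[0,0,0,0.2,0,2,0,0,0,0,0.2,0,3,0,0,0,0,0,0,3,0,0,0,0.004,-1.06,-1,2,0,0,0,0.004,-1.06,-3.87,0,0,0,0,0.004,-1.06,-3.87,0,0,0,0,0.004,-1.06,-3.87,0,0,0,0,0.004,-1.06,-3.87,0,0,0,0,0.004,-1.06,-3.87,0,0,0,0,0.004,-1.06,-3.87,0,0,0,0,0.004,-1.06,-3.87,0,0,0,0,0.004,-1.06,-3.87,0,0,0,0,0.004,-1.06,-3.87,0,0,0,0,0.004,-1.06,-3.87,0,0,0,0,0.004,-1.06,-3.87,0,0,0,0,0.004,-1.06,-3.87,0,0,0,0,0.004,-1.06,-3.87,0,0,0,0,0.004,-1.06,-2,0,0,0,0,0,0,0,0,0,0,0,0,0,0,0,0]'

```text
time: 41.67
position: [0.4079, -0.2603, 0.113]
tool_rot: [0.033, 0.999, 0.0, -0.0]
ft_force: [0.4, 1.1, -0.5]
grip_width: 0.0437
grip_force: 25.0
```

Emit:
send_rows --increments '[0,0,0,0,0,-2,0,0,0,0,0,0,-3,0,0,0,0,0,0,-2.5,0,0,0,0,0,0,-1.2,0,0,0,0,0,0,0,0,0,0,0,0,0,0,0,0,0,0,0,0,0,0]'

```text
time: 42.25
position: [0.4091, -0.2586, 0.0267]
tool_rot: [0.031, 1.0, -0.0, 0.0]
ft_force: [0.2, 0.2, -1.0]
grip_width: 0.0434
grip_force: 25.0
```

Shift +5 mm in x, lower 9 mm, release, then rise and move clear for a final look.

Emit:
send_rows --increments '[0,0,0,0.4,0,-0.3,0,0,0,0,0,0,-0.4,0,0,0,0,0,0,-0.15,0,0,0,0,0,0,0,0,0,0,0,0,0,0,0.7,0,0,0,0,0,0,0.7,0,0,0,0,0,0,0.7,0,0,0,0,0,0,0.7,0,0,0,0,0,0,0.7,0,0,0,0,0,0,1,0,0,0,0,0,2,1,0,0,0,0,0,3,1,0,0,0,0,4,4,1,0,0,0,0,4,4,1,0,0,0,0,4,0,1,0,0,0,0,4,0,1,0,0,0,0,4,0,1,0,0,0,0,0,0,1]'

```text
time: 43.75
position: [0.409, -0.0735, 0.1266]
tool_rot: [0.028, 1.0, 0.002, -0.003]
ft_force: [-0.3, 0.2, 0.2]
grip_width: 0.0869
grip_force: 0.0
```

Run:
```python
from h import *
board(); c=cam("side"); save("final",c["image"])
W=world(cam("top")); P=W[grid(W,None,.05,.12,.24,.42,.32,.52)]; print(len(P),np.percentile(P[:,2],98))
```

```text
top 567 (array([ 576.7, -269.7]), array([45.4, 57.1]), np.float32(-4.1)) board [82.5  1.9] z [13.8 16.  18.1] [ 15. 137. 149.]
top 592 (array([ 490.7, -264.5]), array([44.8, 57.6]), np.float32(-4.6)) board [-3.7  1. ] z [14. 16. 18.] [ 15. 137. 149.]
top 570 (array([ 408.3, -259.9]), array([46.6, 54.7]), np.float32(-2.3)) board [-86.2  -0.1] z [13.9 16.  18.3] [ 15. 138.  87.]
side 823 (array([ 573.9, -271.2]), array([48.7, 55.5]), np.float32(-4.2)) board [79.8  0.2] z [14.3 16.4 18.1] [ 22.  78. 235.]
side 939 (array([ 490. , -266.5]), array([46.4, 58.3]), np.float32(-3.4)) board [-4.2 -1. ] z [14.1 16.2 18.1] [ 18. 119. 230.]
side 1012 (array([ 406.6, -259.8]), array([45.3, 54.9]), np.float32(-3.0)) board [-87.9  -0.1] z [13.8 15.7 17.4] [ 16. 122. 142.]
351 0.08940311791048931
```

View pics/final.png

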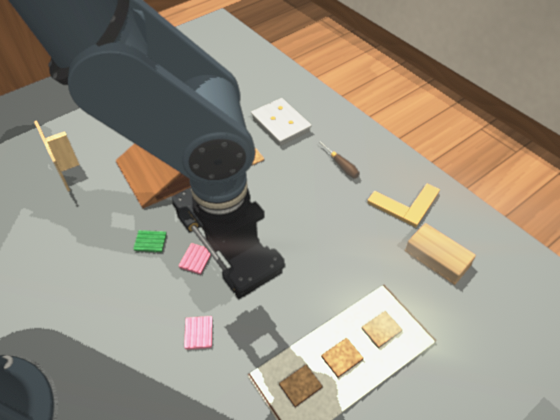

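The three tiles lie cork-up on the board at pixels (300,384), (342,357) and (381,328). The gate stands apart at (58,155) and the bystanders haven't moved. Handing in.

```bash
python3 -c "
from rig import robot
print(robot.hand_in())"
```

```text
the job is handed in; nothing more can be done
None
```

I handed the job in at about 44 s of robot time, no verdict came back: the gate stands on the bench clear of ramp, mat and board; all three tiles present (no fourth was on the bench) lie face down and flat on the label board; and the bystanders and look-alikes were left alone.

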